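# Let the small tin out of its chute with the rocking lever

## Task

Two wooden chutes on the worktop each hold one tin lying behind a steel gate. Find the chute with the smaller tin and press down the round pad at the high end of its rocking lever with your fingertips, so that the gate at the other end lifts and the tin rolls out into the tray in front; then let the lever come up again so that the gate is down behind the tin. Do not touch or pick up the tins, keep the other chute's gate shut, and leave the jars standing where they are.

Things in the scene. Friction and masses are not known exactly. Their poses are not given: they have to be found in the camera images.
- chute_small: fixed wooden chute of the small tin, 200 mm long (x), 100 mm wide; origin on the worktop, mid-width, under the gate; z up, +x uphill (10 degrees), away from the robot. The tin waits at x 0 to +90 mm (walls 85 mm high); catch tray at x 0 to -92 mm (walls and lip 56 mm high). A pivot post 130 mm high at y = +110 mm carries the steel lever, which lies across the chute
- lever_small (a joint): lever of the small tin's chute: 0 = at rest, gate down; grows to 0.70 (stop) as the pad is pressed. A spring returns it to 0; about 2 to 3 N on the pad start it, 6 N hold it fully down. The tin passes only above about 0.38, then rolls out by itself within about a second
- pad_small_top (a point): centre of the top face of the round steel press pad (44 mm across, 9 mm thick) on the high end of the small tin's lever, at chute y = +196 mm, about 165 mm above the worktop at rest; it goes down almost straight, 65 mm in all; its face tilts 20 degrees towards the post at rest, 20 degrees away from it when fully down
- tin_small_mid (a point): centre of the smaller tin (57 mm across, 72 mm long), lying across its chute behind the gate; it must end in the tray of its chute, about 63 mm downhill (-x) of the gate
- chute_large: fixed wooden chute of the large tin, 200 mm long (x), 138 mm wide; origin on the worktop, mid-width, under the gate; z up, +x uphill (10 degrees), away from the robot. The tin waits at x 0 to +90 mm (walls 85 mm high); catch tray at x 0 to -92 mm (walls and lip 56 mm high). A pivot post 130 mm high at y = +110 mm carries the steel lever, which lies across the chute
- lever_large (a joint): lever of the large tin's chute: 0 = at rest, gate down; grows to 0.70 (stop) as the pad is pressed. A spring returns it to 0; about 2 to 3 N on the pad start it, 6 N hold it fully down. The tin passes only above about 0.55, then rolls out by itself within about a second
- pad_large_top (a point): centre of the top face of the round steel press pad (44 mm across, 9 mm thick) on the high end of the large tin's lever, at chute y = +196 mm, about 165 mm above the worktop at rest; it goes down almost straight, 65 mm in all; its face tilts 20 degrees towards the post at rest, 20 degrees away from it when fully down
- tin_large_mid (a point): centre of the larger tin (75 mm across, 110 mm long), lying across its chute behind the gate; it stays there
- sugar: sugar jar with dark lid, 61 mm across, 110 mm high, standing loose on the worktop; origin at the centre of its underside; bystander
- herb: low spice jar, 45 mm across, 75 mm high, standing loose on the worktop; origin at the centre of its underside; bystander
- spice: spice jar, 41 mm across, 98 mm high, standing loose on the worktop; origin at the centre of its underside; bystander
- tin_small: the smaller tin, origin at the centre of its end face on the chute's +y side, own z along the tin towards the chute's -y side
- tin_large: the larger tin, origin at the centre of its end face on the chute's +y side, own z along the tin towards the chute's -y side
Not all that is in view belongs to the job. What is shaped like the tin_small but pink is not meant.

How it is judged:
By the outcome, as a careful person would: the job done as asked, in the order asked, and still so for the second after the job is handed in, with the robot touching nothing.
It also fails if it takes over 35 s, if anything falls off the work surface, if the arm or the gripper's body presses on something with over 40 N, if the wrist force passes 120 N, or if a joint passes its speed limit or range.

## Robot

A 6-joint arm with a two-finger parallel gripper is mounted at the origin on a cart in front of the work surface, level with it; the furniture and walls round the work are solid. World frame = base frame: x ahead of the robot, y to its left, z up, the work surface at z = 0. Lengths are in mm, angles in degrees, forces in N, time in s.
With the tool pointing down it reaches from about 300 to 850 mm from the base axis. Payload 4.2 kg.
Tool frame: the origin (TCP) lies on the centre line of the jaws, within the pads' length; the fingertips stand 11 mm ahead of it and the grasp point (between the pads) lies 8 mm behind it; z points along the fingers, y is the line along which they close (so a half turn about z gives the same grasp; the last joint's range is limited). The gripper opens to 91 mm and grips with 3 to 60 N. Pads are 32 mm wide; open, the fingers measure 118 mm over their backs; the gripper's body (76 mm by 178 mm) begins 60 mm behind the grasp point.
Start: joints at [-75.115, 18.312, 89.639, -0, 72.044, -1.146], TCP at [158.796, -552.653, 224.976] pointing down, gripper open.
Joint ranges: [-177.97, 177.97], [-48.28, 115.42], [12.27, 149.76], [-77.06, 257.06], [2.81, 150.46], [-146.56, 146.56]. Speed limits (degrees/s): [147.25, 147.25, 180, 180, 180, 180].

## Interface

Orientations are given as [roll, pitch, yaw] about the fixed x, y, z axes, in that order (R = Rz(yaw) Ry(pitch) Rx(roll)).
In Python, from workcell import env, grab_frame, camera_model, models gives the robot as it stands.
- The arm moves only by the shell command python3 -m crank 'ROWS' [FORCE]. ROWS is text: rows parted by semicolons, each of 7 numbers parted by spaces: the closure, from -1 (fully open) to 1 (shut), so that 0 is half open, then the shift along the tool's x, y, z in mm, then the turn, a rotation vector about the tool's x, y, z in degrees. A call has 1 to 10 rows; each row shifts and turns the commanded pose from where the row before left it, along the tool's axes as they then stand; what a row does not reach is not made up. A row lasts 1/8 s, in which the tool goes at most 62.5 mm and 10.7 degrees, less where a joint would pass 70% of its speed; a pose out of reach is approached as far as the arm can. A call is refused whole if a number of a shift passes 62.5 or a number of a turn 10.7, either way. A call with a gripper value outside its range is refused whole. The fingers move at their own pace and stop on an object; FORCE is the grip in N (left out, the last holds). Time passes only in rows, so rows that do not move let the fingers close. It gives the time, the measured TCP pose, the force, the opening and the grip force at its end, in the units of the state.
- env.state(): the state, without advancing time (a new reading comes with each control period).
- grab_frame(name): name is "side" or "top" or "wrist"; returns the picture (480x640x3 uint8, blue, green, red); there is no depth.
- camera_model(name): a dict with "K" (3x3 intrinsics, pixels), "R" (3x3) and "t" (3): a world point X has camera coordinates R X + t; the wrist camera has in their place "mount" (4x4, takes a point from camera to tool coordinates, whose origin is the TCP and whose axes are the flange's). Camera axes: x right, y down, z forward; pixel columns grow to the right and rows downward; lengths in mm; the calibration is good to about 2 mm. A picture is of the moment at which its call begins: read the wrist's pose just before it. camera_model takes no time and is no camera call.
- env.job_done(): hands the job in; it is judged then, once.
Trained networks look in the newest picture that a camera, given by its name, has taken for a name from the list of things; names that differ only in an ending like _2 or _b are one class to them, and where a whole thing is asked for, a point or a joint stands for the part that bears it (a point fixed in the world has none). Each returns a list of dicts, best first, with "p" (0 to 1); they miss things now and then, are a little off and sometimes report something else, mostly with a low value. They report only what shows in the picture. A call takes as long as a camera call. They do not tell look-alikes from the thing itself.
- models.search_frame(name, camera): "point" ([x, y, z] in mm, in world coordinates, good to about 4 mm: the middle of the surface that is visible of it).
The state is a dict: "time_s": time; "qpos": joint angles; "qvel": joint speeds; "effort": joint torques, N m; "ee_pos": TCP position; "ee_rot": TCP orientation; "force": force on the tool from outside, world axes, zero at the start; "torque": the same for the moment, N m; "gripper_width": finger opening in mm; "gripper_force": force on a finger pad.
Only numpy, scipy, OpenCV 4.12 (cv2) and the standard library are available. Lean on these libraries where they do the work, as an engineer would, in place of code of your own. Each camera call takes 0.05 s, during which the arm holds its last target. There are 200 camera calls.

## Working session

There is one attempt and no reset: what is moved stays moved. The work goes in short steps, Python scripts to look and compute and a shell command to move; the robot and the scene stay as the last step left them, time stands still between calls to the robot, and variables do not carry over. Pictures are saved under pics/ and viewed, at most 10 in all, crops included, and the job is handed in when it is done.

```bash
mkdir -p pics; python3 - <<'E'
from workcell import env, grab_frame, camera_model, models
import cv2
for c in("top","side"):
    cv2.imwrite(f"pics/{c}0.png",grab_frame(c))
    for n in("pad_small_top","pad_large_top","tin_small","tin_large","chute_small","chute_large","sugar","herb","spice"):
        print(c,n,[(round(d["p"],2),[round(v) for v in d["point"]]) for d in models.search_frame(n,c)[:3]])
s=env.state();print(s["time_s"],s["ee_pos"],s["ee_rot"],s["force"],s["gripper_width"])
E
```

```text
top pad_small_top [(0.94, [453, 267, 150]), (0.35, [460, -74, 148])]
top pad_large_top [(0.63, [459, -80, 148])]
top tin_small [(0.76, [470, 91, 86]), (0.65, [415, 379, 53])]
top tin_large [(0.77, [498, -240, 105])]
top chute_small [(0.83, [441, 122, 41])]
top chute_large [(0.93, [445, -218, 30]), (0.7, [455, 270, 150])]
top sugar [(0.65, [520, 388, 111]), (0.63, [607, -103, 100]), (0.16, [452, 268, 151])]
top herb [(0.81, [370, -76, 75])]
top spice [(0.7, [605, -105, 99])]
side pad_small_top [(0.77, [446, 209, 122])]
side pad_large_top [(0.67, [460, -133, 124])]
side tin_small [(0.89, [408, 403, 39]), (0.57, [462, 102, 87])]
side tin_large [(0.92, [483, -250, 103]), (0.74, [450, -184, 41])]
side chute_small [(0.9, [434, 144, 46]), (0.6, [601, -94, 51])]
side chute_large [(0.68, [448, -183, 41])]
side sugar [(0.59, [517, 414, 66])]
side herb [(0.8, [362, -62, 44]), (0.68, [443, 209, 120])]
side spice [(0.98, [600, -94, 51])]
1.0 [ 158.77708144 -552.65252206  224.97750162] [1.79996538e+02 1.23362080e-03 1.60291990e+01] [ 0.45982929  0.27675248 -0.48503718] 91.16993662076064
```

View pics/top0.png

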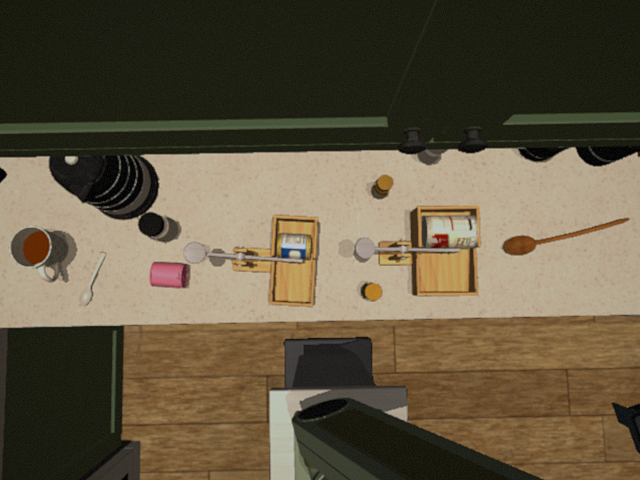

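View pics/side0.png

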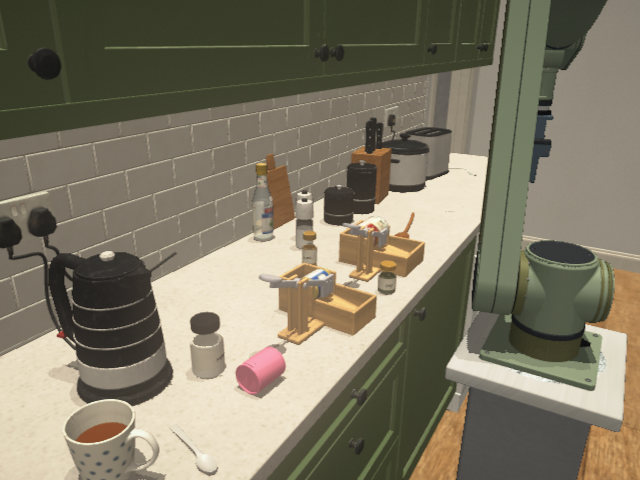

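```bash
python3 - <<'E'
from workcell import camera_model
for c in("top","side"):
    m=camera_model(c);print(c,m["K"],m["R"],m["t"])
E
```

```text
top [[459.42223572   0.         315.98583122]
 [  0.         459.42223572 242.09203069]
 [  0.           0.           1.        ]] [[-0.01745517 -0.99984424  0.00261105]
 [-0.9956817   0.01714424 -0.09123615]
 [ 0.09117718 -0.00419231 -0.99582586]] [  53.71222108  486.62721361 1047.97725968]
side [[526.21565424   0.         317.04611245]
 [  0.         526.21565424 252.70428331]
 [  0.           0.           1.        ]] [[-0.8675382  -0.49722115  0.01219013]
 [-0.19794775  0.32268203 -0.92557712]
 [ 0.45628299 -0.80538651 -0.3783628 ]] [ 453.85421164  195.30025631 1065.39858996]
```

The small-tin chute is the left one: blue/white tin at top (293,247), its pad at top (195,253) and side (~270,280). The pink look-alike lies at top (168,275), and the large chute is at top (447,250). Next I triangulate the pad from zoomed crops.

```bash
python3 - <<'E'
import cv2,numpy as np
a=cv2.imread("pics/top0.png")[200:310,170:330];b=cv2.imread("pics/side0.png")[250:350,250:400]
f=lambda i:cv2.resize(i,(800,int(i.shape[0]*800/i.shape[1])),interpolation=cv2.INTER_CUBIC)
cv2.imwrite("pics/ca.png",f(a));cv2.imwrite("pics/cb.png",f(b))
E
```

```text
(no output)
```

View pics/ca.png

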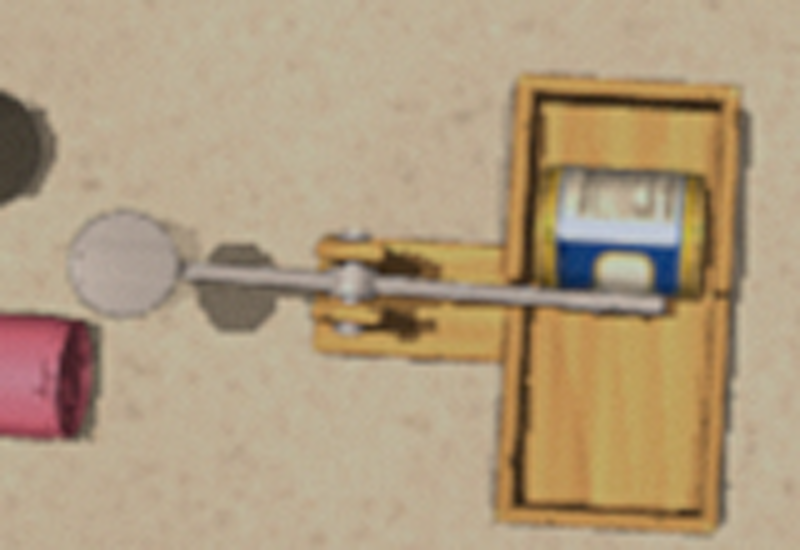

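View pics/cb.png

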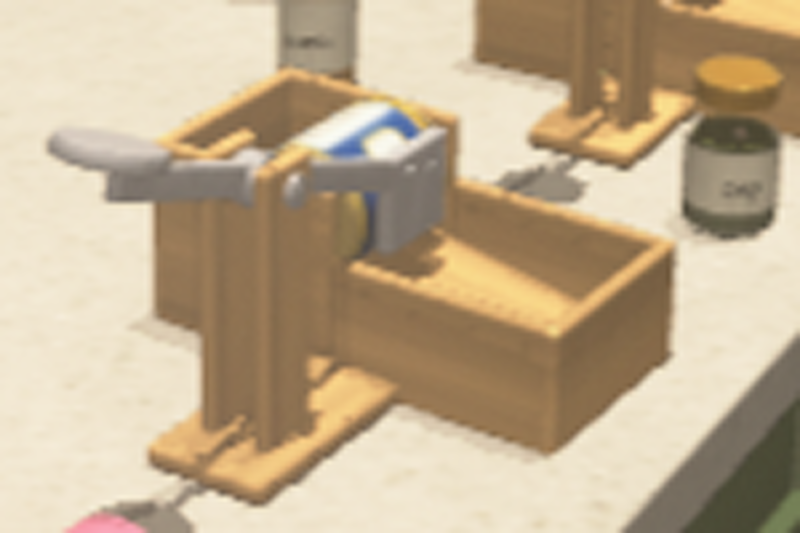

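Top crop: the pad disc is centred at (194.8,252.6) px, with the lever running right and slightly down. Side crop: the pad face is centred at about (271,278) px, and the gate is down in front of the tin.

```bash
cat > h.py <<'E'
from workcell import camera_model
import cv2,numpy as np
def tri(a,b):
    P=[]
    for c in("top","side"):
        m=camera_model(c);P.append(np.array(m["K"])@np.c_[m["R"],np.array(m["t"])])
    X=cv2.triangulatePoints(P[0],P[1],np.array(a,float),np.array(b,float));return X[:3,0]/X[3,0]
def at_z(c,p,z):
    m=camera_model(c);R=np.array(m["R"]);C=-R.T@np.array(m["t"]);d=R.T@np.linalg.solve(m["K"],[*p,1]);return C+d*(z-C[2])/d[2]
E
python3 - <<'E'
from h import *
print(tri((194.8,252.6),(271,278.1)),at_z("top",(194.8,252.6),165),at_z("top",(170+352/5,200+283/5),135), at_z("top",(170+665/5,200+303/5),110))
E
```

```text
[457.58610613 290.45055246 163.36885821] [457.38243322 289.97650358 165.        ] [449.61867871 203.15178269 135.        ] [440.35090421  73.97609317 110.        ]
```

```bash
python3 -m crank '1 38 -41.5 -4 0 0 0;1 38 -41.5 -4 0 0 0;1 38 -41.5 -4 0 0 0;1 38 -41.5 -4 0 0 0;1 38 -41.5 -4 0 0 0;1 38 -41.5 -4 0 0 0;1 38 -41.5 -4 0 0 0;1 38 -41.5 -4 0 0 0'; python3 -m crank '1 26.8 -49.5 0 0 0 0;1 26.8 -49.5 0 0 0 0;1 26.8 -49.5 0 0 0 0;1 26.8 -49.5 0 0 0 0;1 26.8 -49.5 0 0 0 0;1 26.8 -49.5 0 0 0 0;1 26.8 -49.5 0 0 0 0;1 26.8 -49.5 0 0 0 0;1 0 0 0 0 0 0'; python3 -m crank '1 0 0 0 0 0 -9.9;1 0 0 0 0 0 -9.9;1 0 0 0 0 0 -9.9;1 0 0 0 0 0 -9.9;1 0 0 0 0 0 -9.9;1 0 0 0 0 0 -9.9;1 0 0 0 0 0 -9.9;1 0 0 0 0 0 0;1 0 0 0 0 0 0'; python3 -c "
from workcell import env
print(env.state())"
```

```text
time_s: 2.0
ee_pos: [359.9, -148.0, 257.4]
ee_rot: [179.9, -0.1, 16.0]
force: [1.3, -0.2, 0.5]
gripper_width: 14.1
gripper_force: 0.0
time_s: 3.12
ee_pos: [456.3, 293.4, 256.2]
ee_rot: [-180.0, 0.0, 16.3]
force: [-0.1, -0.9, -1.1]
gripper_width: 0.7
gripper_force: 0.0
time_s: 4.25
ee_pos: [455.9, 289.6, 257.0]
ee_rot: [180.0, 0.0, 85.2]
force: [0.2, 0.2, 0.0]
gripper_width: 0.8
gripper_force: 0.0
{'time_s': 4.25, 'qpos': array([ 3.12120439e+01,  1.40717468e+01,  9.09838726e+01, -1.41370189e-02,
        7.49471013e+01,  3.60565137e+01]), 'qvel': array([ 0.31375685,  0.21434277, -0.13508519,  0.076729  , -0.02954251,
       -0.59544512]), 'effort': array([-3.91301850e-02, -3.76784599e+01, -2.36810946e+01,  7.67108845e-02,
       -1.17141820e-02,  4.19861011e-03]), 'ee_pos': array([455.92983932, 289.60776004, 257.02580612]), 'ee_rot': array([1.79994165e+02, 1.26382086e-02, 8.51592015e+01]), 'force': array([0.16350061, 0.20867051, 0.02031823]), 'torque': array([-0.04147608, -0.07487276,  0.08273174]), 'gripper_force': 0.0, 'gripper_width': 0.7893914619475203}
```

```bash
python3 -m crank '1 0 -1.5 25 0 0 0;1 0 0 25 0 0 0;1 0 0 15 0 0 0;1 0 0 0 0 0 0'; python3 - <<'E'
from workcell import grab_frame
import cv2
i=grab_frame("side")[170:370,200:400];j=grab_frame("wrist")
cv2.imwrite("pics/near.png",cv2.hconcat([cv2.resize(i,(400,400),interpolation=cv2.INTER_CUBIC),cv2.resize(j,(400,300))[:,:] if 0 else cv2.copyMakeBorder(cv2.resize(j,(400,300)),0,100,0,0,0)]))
E
```

```text
time_s: 4.75
ee_pos: [454.0, 289.9, 191.0]
ee_rot: [-179.9, 0.1, 85.3]
force: [0.7, -0.6, 0.0]
gripper_width: 0.7
gripper_force: 0.0
```

View pics/near.png

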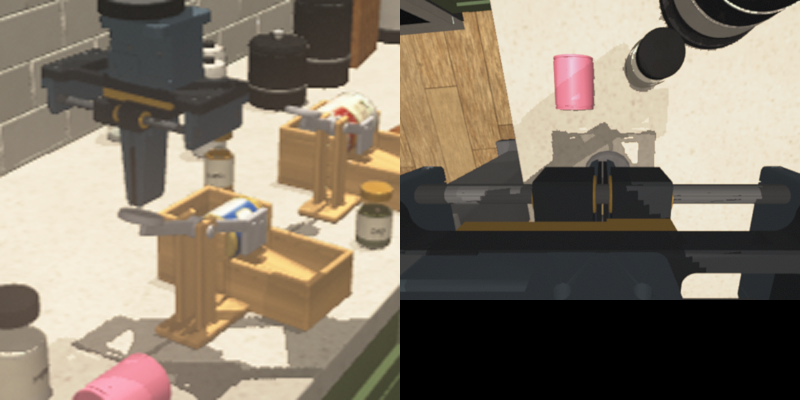

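The side view shows the closed fingertips just above the pad (tip (147,203), pad (145,215)). The wrist view shows the pad centred behind the fingers. I'll nudge x by +3.5 and start pressing.

```bash
python3 -m crank '1 0 3.5 6 0 0 0;1 0 0 8 0 0 0;1 0 0 8 0 0 0;1 0 0 8 0 0 0;1 0 0 0 0 0 0'; python3 -m crank '1 0 0 9 0 0 0;1 0 0 9 0 0 0;1 0 0 9 0 0 0;1 0 0 9 0 0 0;1 0 0 0 0 0 0;1 0 0 0 0 0 0;1 0 0 0 0 0 0;1 0 0 0 0 0 0'; python3 - <<'E'
from workcell import grab_frame
import cv2
i=grab_frame("side")[170:370,200:400];j=grab_frame("top")[190:320,170:340]
cv2.imwrite("pics/press.png",cv2.hconcat([cv2.resize(i,(400,400),interpolation=cv2.INTER_CUBIC),cv2.resize(j,(400,400))]))
E
```

```text
time_s: 5.48
ee_pos: [457.9, 290.0, 161.3]
ee_rot: [-180.0, 0.0, 85.3]
force: [1.4, 0.4, 2.3]
gripper_width: 0.5
gripper_force: 1.0
time_s: 6.48
ee_pos: [458.3, 291.0, 126.2]
ee_rot: [179.9, -0.1, 85.3]
force: [-0.6, 5.2, 6.3]
gripper_width: 0.6
gripper_force: 3.3
```

View pics/press.png

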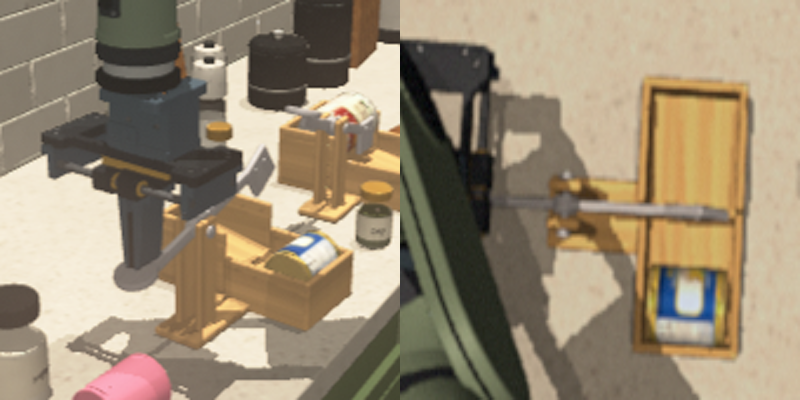

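The gate is up and the tin lies in the tray (top crop (688,305), side (305,252)). I'll let the lever come up gently and back away.

```bash
python3 -m crank '1 0 0 0 0 0 0;1 0 0 0 0 0 0;1 0 0 -7 0 0 0;1 0 0 -7 0 0 0;1 0 0 -7 0 0 0;1 0 0 -7 0 0 0;1 0 0 -7 0 0 0;1 0 0 -7 0 0 0;1 0 0 -7 0 0 0;1 0 0 -7 0 0 0'; python3 -m crank '1 0 0 -15 0 0 0;1 0 0 -25 0 0 0;1 0 0 -25 0 0 0;1 0 0 0 0 0 0;1 0 0 0 0 0 0;1 0 0 0 0 0 0;1 0 0 0 0 0 0;1 0 0 0 0 0 0'; python3 - <<'E'
from workcell import grab_frame
import cv2
i=grab_frame("side")[170:370,200:400];j=grab_frame("top")[150:330,130:490]
cv2.imwrite("pics/end.png",cv2.hconcat([cv2.resize(i,(400,400),interpolation=cv2.INTER_CUBIC),cv2.copyMakeBorder(cv2.resize(j,(400,200)),0,200,0,0,0)]))
E
```

```text
time_s: 7.82
ee_pos: [457.8, 290.0, 182.1]
ee_rot: [-180.0, 0.0, 85.3]
force: [0.1, -1.8, 1.1]
gripper_width: 0.4
gripper_force: 0.8
time_s: 8.82
ee_pos: [457.9, 290.0, 246.5]
ee_rot: [-180.0, 0.0, 85.3]
force: [0.1, 0.6, -1.0]
gripper_width: 0.2
gripper_force: 0.0
```

View pics/end.png

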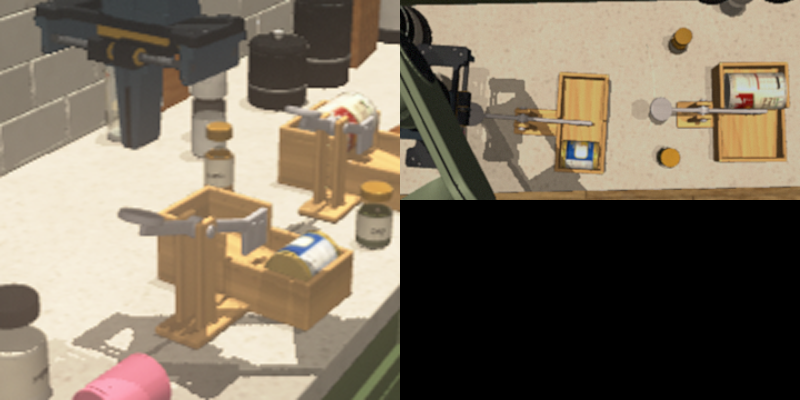

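The lever is back at rest with the gate down (side crop (257,232)) and the tin in the tray (305,255). The large tin is still behind its gate and the jars are standing.

```bash
python3 -c "
from workcell import env
print(env.job_done())"
```

```text
the job is handed in; nothing more can be done
None
```

The small tin is in its tray with the gate down behind it, the large tin's gate stayed shut, the jars are still standing, and I handed the job in at about 9 s; no verdict came back.

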